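# Nest the tin and pump the bench clamp snug

### The arm

A 6-joint arm with a two-finger parallel gripper is mounted at the origin on the work surface. World frame = base frame: x ahead of the robot, y to its left, z up, the work surface at z = 0. Lengths are in mm, angles in rad, forces in N, time in s.
With the tool pointing down it reaches from about 300 to 825 mm from the base axis. Payload 5.4 kg.
Tool frame: the origin (TCP) lies between the finger pads; the fingertips stand 19 mm ahead of it and the grasp point (between the pads) is the TCP; z points along the fingers, y is the line along which they close (so a half turn about z gives the same grasp; the last joint's range is limited). The gripper opens to 92 mm and grips with 3 to 60 N. Pads are 20 mm wide; open, the fingers measure 128 mm over their backs; the gripper's body (75 mm by 189 mm) begins 69 mm behind the grasp point.
Start: joints at [0.899, 0.158, 1.597, -0, 1.386, -0.21], TCP at [256.204, 514.748, 233.601] pointing down, gripper open.
Joint ranges: [-2.91, 2.91], [-0.94, 2.29], [0.18, 2.7], [-1.29, 4.43], [0.17, 2.64], [-3, 3]. Speed limits (rad/s): [2.57, 2.57, 3.14, 3.14, 3.14, 3.14].

### API

Orientations are given as a rotation vector (axis times angle).
In Python, from plant import * gives the robot as it stands. The module is installed in compiled form; this text tells all that it offers.
- The arm moves only by the tool jog_arm, never from a script. Its argument "motion" is a list of rows, each an object of numbers: "x", "y", "z": the shift along the tool's x, y, z in mm; "rx", "ry", "rz": the turn, a rotation vector about the tool's x, y, z in rad; "grip": the closure, from -1 (fully open) to 1 (shut). In form: [{"x": .., "y": .., "z": .., "rx": .., "ry": .., "rz": .., "grip": ..}, ...]. A call has 1 to 10 rows; each row shifts and turns the commanded pose from where the row before left it, along the tool's axes as they then stand; what a row does not reach is not made up. A row lasts 1/10 s, in which the tool goes at most 50 mm and 8.59 degrees, less where a joint would pass 70% of its speed; a pose out of reach is approached as far as the arm can. A call with a gripper value outside its range is refused whole. The fingers move at their own pace and stop on an object; the grip force is fixed at half the most. Time passes only in rows, so rows that do not move let the fingers close. It gives the time, the measured TCP pose, the force, the opening and the grip force at its end, in the units of the state.
- read_state(): the state, without advancing time (a new reading comes with each control period).
- get_image(name): name is "scene" or "side" or "wrist"; returns the picture (400x640x3 uint8, blue, green, red); there is no depth.
- camera_info(name): a dict with "intrinsics" (3x3 intrinsics, pixels), "world_from_camera" (4x4, takes a point from camera to world coordinates). Camera axes: x right, y up, looking along -z (the intrinsics and any distortion apply to the point x, -y, -z); pixel columns grow to the right and rows downward; lengths in mm; the calibration is good to about 2 mm. The wrist camera is an equidistant fisheye: a pixel r from the principal point sees the ray r / f radians off the axis. A picture is of the moment at which its call begins: read the wrist's pose just before it. camera_info takes no time and is no camera call; for the wrist camera it gives the pose at the moment of the call.
- finish_job(): hands the job in; it is judged then, once.
The state is a dict: "t": time; "joints": joint angles; "dq": joint speeds; "joint_efforts": joint torques, N m; "tool_pos": TCP position; "ee_rot": TCP orientation; "wrist_force": force on the tool from outside, world axes, zero at the start; "ft_torque": the same for the moment, N m; "grip_width": opening from 0.0 (shut) to 1.0 (fully open); "grasp_force": force on a finger pad.
Only numpy, scipy, OpenCV 4.12 (cv2) and the standard library are available. Lean on these libraries where they do the work, as an engineer would, in place of code of your own. Each camera call takes 0.05 s, during which the arm holds its last target. There are 200 camera calls.

### The job

Nest the loose brass-coloured tin upright in the brass-coloured tin that stands in the blue bench clamp, all the way down, and let go of it. Then pump the clamp's red trigger against its black handle - never push the orange jaw itself - until the sprung orange pad pinches the stack against the blue fence with its springs pressed in about 4 to 12 mm; more would dent the tins. Finish while still holding the trigger squeezed, and leave the other things on the table where they are.

Things in the scene. Friction and masses are not known exactly. Their poses are not given: they have to be found in the camera images.
- tin_up_mid (a point): loose brass-coloured tin (the one to nest), upright on the table: 60 mm high, upper 24 mm a straight round collar 60 mm across (3.5 mm wall), below it a cone down to 35 mm across at the foot; 90 g. Point: on its axis, half-way up (30 mm over the foot); z up. Nested fully, its collar rests on the lower tin's rim, so it stands 24 mm higher than the lower tin.
- tin_low_mid (a point): identical brass-coloured tin standing loose between fence and pad on the clamp's base plate (plate top 6 mm over the table). Point: on its axis, half-way up (36 mm over the table); its rim is 30 mm above this point. The pad may slide it a few mm up to the fence.
- clamp: bench clamp bolted down. Origin: centre of the underside of its 300 x 90 x 6 mm base plate; x axis: the jaw's travel, from handle to fence; z up. Blue fence: face at x = +110 mm, 70 mm wide, top 94 mm over the table. Blue pump housing spans x -128 to -36 mm, 42 mm wide, 72 mm high. Black upright handle, fixed: x -125 to -113 mm, 24 mm wide, top at 140 mm.
- clamp_grip (a point): where to squeeze, 122 mm over the table, 18 mm below the tops of handle and trigger: midway between the outer faces of handle and squeezed trigger. Along the clamp's x axis from this point the outer faces lie at -17 mm (handle, fixed) and +31 mm (trigger, released) or +17 mm (trigger, fully squeezed). Axes as the clamp's.
- trigger (a joint): red upright trigger beside the handle, 24 mm wide, 10 mm thick, top at 140 mm, pivot 62 mm over the table; squeezing swings its top towards the handle. 0 rad released, about 0.245 fully squeezed (hard stop, 14 mm of travel at the grip point). A spring returns it (3 to 5.5 N there); let it out fully between squeezes.
- jaw (a joint): steel jaw carriage: m of travel towards the fence, 0 to 0.050. Each full squeeze of the trigger ratchets it forward one 6 mm tooth (the first squeeze 2 to 8 mm); it stays, or slips back up to 2 mm under load, when the trigger is let out. It cannot be pushed back.
- pad (a joint): compression of the springs between jaw and orange pad: 0 m free, up to 0.026; 1 N per mm. It grows when the pad meets the stack and the stack meets the fence: the gauge of the clamping force.
- pad_face (a point): centre of the orange pad's front face (60 mm wide, 48 mm high, its top 92 mm over the table), 68 mm over the table; the face looks along the clamp's +x towards the fence
- jar: amber glass jar with yellow lid, 72 mm across, 85 mm high; bystander, leave alone. Origin: centre of its underside
- timer: white kitchen timer, 30 x 70 mm, 60 mm high; bystander, leave alone. Origin: centre of its underside
- oil: green oil bottle, 68 mm across, 200 mm high; bystander, leave alone. Origin: centre of its underside
- scraper: dough scraper lying flat, steel blade 75 x 100 mm, wooden grip, 15 mm high; bystander, leave alone. Origin: centre of its underside
There are look-alikes about, which are no part of the job. What is shaped like the part that bears tin_up_mid but purple or turquoise is not meant.

How it is judged (in metres and radians):
On the way, in this order (a step that is already met when the one before it is completed fails the run):
1. the loose tin sits fully down in the lower tin, upright and released, while the pad does not yet press (horizontal distance between tin_up_mid and tin_low_mid below 0.004 m and z of tin_up_mid in the frame of tin_low_mid between 0.0215 and 0.0265 m and angle between each of tin_up_mid, tin_low_mid's own z axis and vertical below 0.08 rad and contact force between the fingers and tin_up below 0.3 N and contact force between pad and anything else below 0.5 N), for 0.2 s.
2. the trigger is squeezed and the pad presses the stack against the fence (contact force between the fingers and trigger above 2 N and value of joint trigger above 0.08 rad and contact force between pad and anything else above 3 N and contact force between fence and anything else above 1 N and value of joint pad above 0.003 m), for 0.2 s.
At the end, for the whole second after the job is handed in: Upper tin nested (axes within 4 mm, 24 +- 2.5 mm above the lower, both within 0.08 rad of upright, at rest, not held); fingers hold the trigger squeezed (over 0.08 rad, over 2 N); pad presses the stack against the fence with 3 to 15 N (all of step 2 and horizontal distance between tin_up_mid and tin_low_mid below 0.004 m and z of tin_up_mid in the frame of tin_low_mid between 0.0215 and 0.0265 m and angle between each of tin_up_mid, tin_low_mid's own z axis and vertical below 0.08 rad and contact force between the fingers and tin_up below 0.3 N and contact force between pad and anything else below 15 N and linear speed of each of tin_up, tin_low below 0.01 m/s); the arm keeps its last pose, push and grip.
It fails at once if the tins crushed: pad force over 18 N (contact force between pad and anything else above 18 N).
It fails at once if the jaw or its pad pushed by the robot instead of by the trigger (over 2 N) (contact force between any of the arm, the fingers and jaw above 2 N).
It fails at once if a bystander moved by more than 25 mm (distance of any of jar, timer, oil, scraper from where it was at the start of the episode above 0.025 m).
It also fails if it takes over 51 s, if anything falls off the work surface, if the arm or the gripper's body presses on something with over 40 N, if the wrist force passes 120 N, or if a joint passes its speed limit or range.

## Working session

There is one attempt and no reset: what is moved stays moved. The work goes in short steps, Python scripts to look and compute and a tool call to move; the robot and the scene stay as the last step left them, time stands still between calls to the robot, and variables do not carry over. Pictures are saved under pics/ and viewed, at most 12 in all, crops included, and the job is handed in when it is done.

Besides the shell and the picture viewer there is one more tool, called after "Call:" by a JSON object that holds its "name" and its "arguments". jog_arm: Moves the arm, as the interface text tells. Its arguments: {"type":"object","properties":{"motion":{"type":"array"}},"required":["motion"]}

```bash
mkdir -p pics
python3 - <<'E'
from plant import *
import cv2,numpy as np
for n in("scene","side","wrist"):
    im=get_image(n); cv2.imwrite(f"pics/{n}0.png",im)
    c=camera_info(n); print(n,np.round(c["intrinsics"],1).tolist(),np.round(c["world_from_camera"],3).tolist())
a=cv2.imread("pics/scene0.png");b=cv2.imread("pics/side0.png")
print(read_state())
E
```

```text
scene [[458.2, 0.0, 321.1], [0.0, 458.2, 196.9], [0.0, 0.0, 1.0]] [[-0.433, -0.455, 0.778, 1505.614], [0.901, -0.236, 0.364, 475.826], [0.018, 0.859, 0.512, 764.899], [0.0, 0.0, 0.0, 1.0]]
side [[475.7, 0.0, 323.6], [0.0, 475.7, 191.8], [0.0, 0.0, 1.0]] [[-0.961, 0.222, -0.165, 276.531], [-0.277, -0.757, 0.592, 938.517], [0.007, 0.615, 0.789, 1301.184], [0.0, 0.0, 0.0, 1.0]]
wrist [[309.7, 0.0, 313.1], [0.0, 309.7, 201.2], [0.0, 0.0, 1.0]] [[0.446, -0.857, -0.259, 182.17], [0.895, 0.427, 0.129, 548.986], [-0.0, -0.29, 0.957, 383.348], [0.0, 0.0, 0.0, 1.0]]
{'t': 0.15, 'joints': array([ 8.98955144e-01,  1.58918478e-01,  1.59793227e+00,  2.78877770e-06,
        1.38622064e+00, -2.10116680e-01]), 'dq': array([-0.00200824, -0.00131207, -0.00271579,  0.00152408, -0.00054008,
        0.00039624]), 'joint_efforts': array([ 5.96570771e-05, -3.85917091e+01, -3.22435033e+01,  7.01231277e-02,
        3.51123058e-02, -8.85738996e-05]), 'tool_pos': array([255.8912793 , 514.40648455, 232.842473  ]), 'ee_rot': array([-7.18705394e-01, -3.05762680e+00,  2.09832242e-03]), 'wrist_force': array([-0.25696968, -0.50238386, -0.25109995]), 'ft_torque': array([ 0.02157279, -0.02915206, -0.03108796]), 'grasp_force': 0.0, 'grip_width': 0.9973804415723709}
```

View pics/scene0.png

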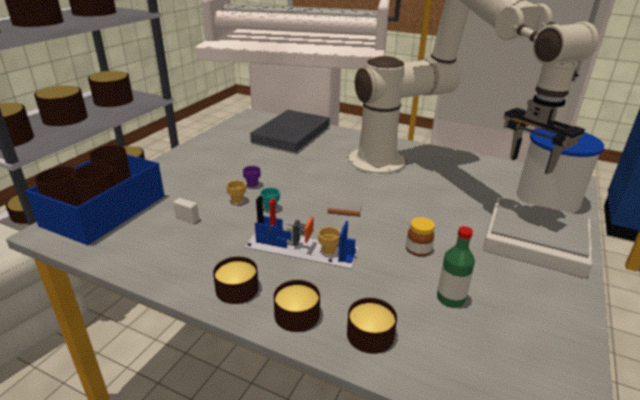

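View pics/side0.png

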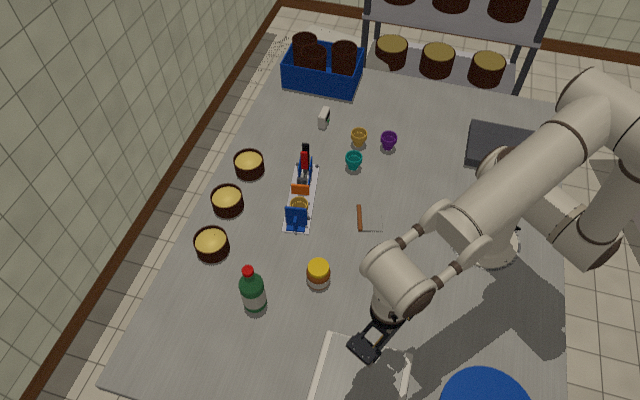

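Scene view: the loose brass cup is at (236,192), next to a purple one (251,177) and a turquoise one (270,198). The clamp spans (250-355, 200-262) with the brass tin in it at (329,240). Side view: loose brass cup (359,137), purple (389,140), turquoise (354,160), clamp tin (298,205). The brass cup outside the clamp fits the description; I'll confirm it with a crop.

```bash
cat > h.py <<'E'
import cv2,numpy as np
from plant import *
def ray(n,uv,c=None):
    c=c or camera_info(n);K=np.array(c["intrinsics"]);T=np.array(c["world_from_camera"])
    a=(uv[0]-K[0,2])/K[0,0];b=(uv[1]-K[1,2])/K[1,1]
    if n=="wrist":
        r=np.hypot(a,b)+1e-12;d=np.array([a/r*np.sin(r),-b/r*np.sin(r),-np.cos(r)])
    else:d=np.array([a,-b,-1.])
    d=T[:3,:3]@d;return T[:3,3],d/np.linalg.norm(d)
def onz(n,uv,z,c=None):
    o,d=ray(n,uv,c);return o+d*(z-o[2])/d[2]
def proj(n,p,c=None):
    c=c or camera_info(n);K=np.array(c["intrinsics"]);T=np.array(c["world_from_camera"])
    q=T[:3,:3].T@(np.array(p,float)-T[:3,3]);a=q[0];b=-q[1];z=-q[2]
    if n=="wrist":
        r=np.hypot(a,b)+1e-12;t=np.arctan2(r,z);return K[0,2]+K[0,0]*t*a/r,K[1,2]+K[1,1]*t*b/r
    return K[0,2]+K[0,0]*a/z,K[1,2]+K[1,1]*b/z
def tri(n1,u1,n2,u2):
    o,d=ray(n1,u1);p,e=ray(n2,u2)
    s=np.linalg.lstsq(np.c_[d,-e],p-o,rcond=None)[0]
    a=o+d*s[0];b=p+e*s[1];return (a+b)/2,np.linalg.norm(a-b)
def blobs(im,lo,hi,box,amin=15):
    m=cv2.inRange(cv2.cvtColor(im,cv2.COLOR_BGR2HSV),lo,hi);x0,y0,x1,y1=box
    k=np.zeros_like(m);k[y0:y1,x0:x1]=m[y0:y1,x0:x1]
    n,l,s,c=cv2.connectedComponentsWithStats(k)
    return [(s[i].tolist(),c[i].round(1).tolist()) for i in range(1,n) if s[i][4]>=amin]
E
python3 - <<'E'
from h import *
a=cv2.imread("pics/scene0.png");b=cv2.imread("pics/side0.png")
for n,im,bx in(("scene",a,(215,155,370,270)),("side",b,(270,110,410,240))):
    for nm,lo,hi in(("brass",(14,90,90),(28,255,255)),("orange",(4,170,120),(13,255,255)),("red",(0,170,90),(3,255,255)),("blue",(105,150,60),(125,255,255)),("black",(0,0,0),(180,255,35))):
        print(n,nm,blobs(im,lo,hi,bx))
x=cv2.resize(a[160:270,220:370],None,fx=4,fy=4,interpolation=2);y=cv2.resize(b[115:240,265:365],None,fx=4,fy=4,interpolation=2)
cv2.imwrite("pics/c1.png",cv2.resize(x,None,fx=.66*2,fy=.66*2) if 0 else x);cv2.imwrite("pics/c2.png",y)
E
```

```text
scene brass [([226, 180, 20, 24, 361], [236.1, 190.5]), ([318, 227, 22, 28, 473], [328.4, 239.1]), ([218, 261, 38, 9, 259], [237.0, 265.7])]
scene orange [([305, 217, 8, 24, 67], [307.8, 227.2])]
scene red [([270, 199, 5, 25, 79], [272.2, 209.7])]
scene blue [([256, 217, 35, 30, 631], [271.4, 233.1]), ([339, 222, 16, 40, 376], [345.9, 246.6])]
scene black [([257, 197, 6, 25, 113], [259.5, 209.4]), ([215, 258, 27, 12, 45], [227.3, 261.5])]
side brass [([351, 127, 16, 20, 252], [358.4, 135.8]), ([290, 196, 18, 12, 167], [298.9, 201.7])]
side orange [([291, 184, 18, 4, 35], [300.1, 185.2])]
side red [([301, 151, 7, 18, 78], [303.7, 159.2])]
side blue [([309, 157, 3, 20, 35], [310.1, 167.2]), ([298, 161, 3, 15, 33], [299.2, 167.7]), ([285, 207, 22, 25, 474], [295.8, 218.7])]
side black [([302, 144, 7, 26, 63], [306.1, 150.8])]
```

View pics/c1.png

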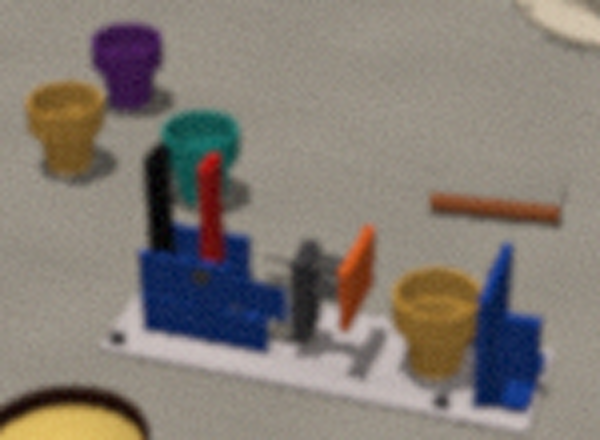

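View pics/c2.png

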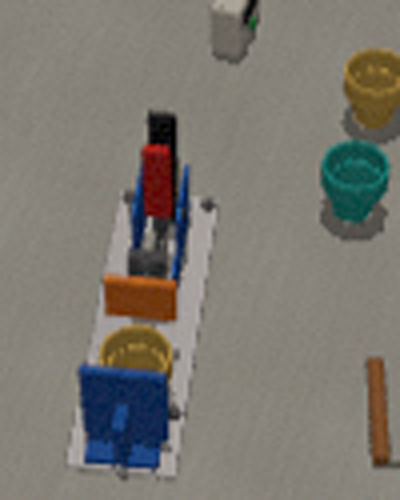

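The crops confirm one loose brass tin (scene (236,185), side (359,133)), and the purple and turquoise cups beside it are look-alikes. The clamp has its handle at upper left and its fence at lower right, with the lower tin near the fence.

Run:
```python
from h import *
np.set_printoptions(precision=1,suppress=True)
def S(n,nm,u,z): print(n,nm,onz(n,u,z))
S("scene","tin",(236.5,185.2),60);S("side","tin",(359,133.3),60);print(tri("scene",(236.5,185.2),"side",(359,133.3)))
S("scene","low",(329.4,232),66);S("side","low",(298.9,202.8),66);print(tri("scene",(329.4,232),"side",(298.9,202.8)))
for u in((319.2,166.2),(281.7,231.2),(309,234.5)): S("side","plate",u,6)
for u in((245.7,246.2),(350.5,267.5)): S("scene","plate",u,6)
S("scene","handle",(259.7,197.5),140);S("side","handle",(305.7,143.5),140)
S("scene","trig",(272.5,199.5),140);S("side","trig",(304,152),140)
# teal, purple
S("side","teal",(353.7,155),60);S("side","purple",(389,137),60)
S("scene","teal",(270.3,192),60);S("scene","purple",(251.8,171),60)
s=read_state();print(s["tool_pos"],cv2.Rodrigues(s["ee_rot"])[0])
```

```text
scene tin [ 490.8 -290.4   60. ]
side tin [ 487.3 -290.2   60. ]
(array([ 487.7, -292.6,   57.8]), np.float64(0.23717501516315923))
scene low [595.9  77.2  66. ]
side low [599.3  77.4  66. ]
(array([598.8,  78.6,  68.1]), np.float64(0.4433879435008107))
side plate [ 595.3 -141.3    6. ]
side plate [633.2 160.4   6. ]
side plate [544.6 147.6   6. ]
scene plate [ 682.9 -132.4    6. ]
scene plate [636.8 157.7   6. ]
scene handle [ 632.8 -111.2  140. ]
side handle [ 634.3 -113.5  140. ]
scene trig [626.1 -76.  140. ]
side trig [628.2 -75.  140. ]
side teal [ 480.2 -180.6   60. ]
side purple [ 378.1 -302.8   60. ]
scene teal [ 478.5 -175.3   60. ]
scene purple [ 388.3 -300.7   60. ]
[255.9 514.4 232.8] [[-0.9  0.4 -0. ]
 [ 0.4  0.9 -0. ]
 [ 0.  -0.  -1. ]]
```

Call:
{"name": "jog_arm", "arguments": {"motion": [{"rz": 0.1345, "grip": -1}, {"rz": 0.1345, "grip": -1}, {"rz": 0.1345, "grip": -1}, {"rz": 0.1345, "grip": -1}, {"rz": 0.1345, "grip": -1}, {"rz": 0.1345, "grip": -1}, {"rz": 0.1345, "grip": -1}]}}

```text
invalid input at $.motion[0]: expected keys x, y, z, rx, ry, rz, grip
```

Call:
{"name": "jog_arm", "arguments": {"motion": [{"x": -41, "y": 4.7, "grip": -1}, {"x": -41, "y": 4.7, "grip": -1}, {"x": -41, "y": 4.7, "grip": -1}, {"x": -41, "y": 4.7, "grip": -1}, {"x": -41, "y": 4.7, "grip": -1}, {"x": -41, "y": 4.7, "grip": -1}, {"x": -41, "y": 4.7, "grip": -1}, {"x": -41, "y": 4.7, "grip": -1}, {"x": -41, "y": 4.7, "grip": -1}, {"x": -41, "y": 4.7, "grip": -1}]}}

```text
invalid input at $.motion[0]: expected keys x, y, z, rx, ry, rz, grip
```

Call:
{"name": "jog_arm", "arguments": {"motion": [{"x": -41, "y": 4.7, "grip": -1}, {"x": -41, "y": 4.7, "grip": -1}, {"x": -41, "y": 4.7, "grip": -1}, {"x": -41, "y": 4.7, "grip": -1}, {"x": -41, "y": 4.7, "grip": -1}, {"x": -41, "y": 4.7, "grip": -1}, {"x": -41, "y": 4.7, "z": 15, "grip": -1}, {"x": -41, "y": 4.7, "z": 15, "grip": -1}, {"x": -41, "y": 4.7, "z": 15, "grip": -1}, {"grip": -1}]}}

```text
invalid input at $.motion[0]: expected keys x, y, z, rx, ry, rz, grip
```

Run:
```python
from h import *
np.set_printoptions(precision=2,suppress=True)
s=read_state();print(s["t"],s["tool_pos"],s["joints"],s["wrist_force"]);print(cv2.Rodrigues(s["ee_rot"])[0])
c=camera_info("wrist");im=get_image("wrist");cv2.imwrite("pics/w1.png",im)
print("expect rim",proj("wrist",(489,-291,60),c),"R~",proj("wrist",(519,-291,60),c))
print(blobs(im,(14,90,60),(30,255,255),(0,0,640,400),200))
```

```text
0.15 [255.89 514.41 232.84] [ 0.9   0.16  1.6   0.    1.39 -0.21] [-0.26 -0.5  -0.25]
[[-0.9   0.45 -0.  ]
 [ 0.45  0.9  -0.  ]
 [ 0.   -0.   -1.  ]]
expect rim (np.float64(73.46382361922963), np.float64(407.0640026045943)) R~ (np.float64(81.40414781810733), np.float64(414.57750213441955))
[([450, 0, 190, 61, 3922], [551.3, 25.3]), ([497, 63, 143, 337, 22748], [588.1, 217.6]), ([140, 298, 23, 47, 520], [149.0, 321.1]), ([464, 298, 23, 47, 513], [477.2, 321.2]), ([293, 340, 255, 43, 1745], [433.8, 366.1]), ([223, 363, 43, 19, 585], [243.6, 372.8])]
```

View pics/w1.png

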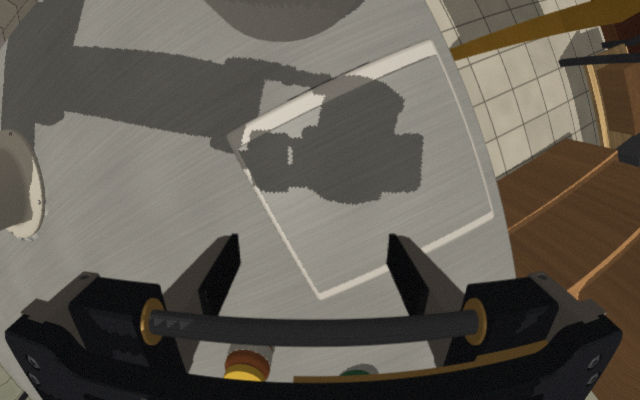

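The moves were refused because every row needs all the keys, so the arm hasn't moved. This wrist view is still from the start pose: jar at (245,370), fingers at about (220,270) and (410,270). Repeating with full rows.

Call:
{"name": "jog_arm", "arguments": {"motion": [{"x": 0, "y": 0, "z": 0, "rx": 0, "ry": 0, "rz": 0.1345, "grip": -1}, {"x": 0, "y": 0, "z": 0, "rx": 0, "ry": 0, "rz": 0.1345, "grip": -1}, {"x": 0, "y": 0, "z": 0, "rx": 0, "ry": 0, "rz": 0.1345, "grip": -1}, {"x": 0, "y": 0, "z": 0, "rx": 0, "ry": 0, "rz": 0.1345, "grip": -1}, {"x": 0, "y": 0, "z": 0, "rx": 0, "ry": 0, "rz": 0.1345, "grip": -1}, {"x": 0, "y": 0, "z": 0, "rx": 0, "ry": 0, "rz": 0.1345, "grip": -1}, {"x": 0, "y": 0, "z": 0, "rx": 0, "ry": 0, "rz": 0.1345, "grip": -1}]}}

```text
t: 0.9
tool_pos: [256.1, 514.6, 233.3]
ee_rot: [-2.034, -2.394, 0.001]
wrist_force: [-0.1, -0.1, -0.9]
grip_width: 0.998
grasp_force: 0.0
```

Call:
{"name": "jog_arm", "arguments": {"motion": [{"x": -41, "y": 4.7, "z": 0, "rx": 0, "ry": 0, "rz": 0, "grip": -1}, {"x": -41, "y": 4.7, "z": 0, "rx": 0, "ry": 0, "rz": 0, "grip": -1}, {"x": -41, "y": 4.7, "z": 0, "rx": 0, "ry": 0, "rz": 0, "grip": -1}, {"x": -41, "y": 4.7, "z": 0, "rx": 0, "ry": 0, "rz": 0, "grip": -1}, {"x": -41, "y": 4.7, "z": 0, "rx": 0, "ry": 0, "rz": 0, "grip": -1}, {"x": -41, "y": 4.7, "z": 0, "rx": 0, "ry": 0, "rz": 0, "grip": -1}, {"x": -41, "y": 4.7, "z": 0, "rx": 0, "ry": 0, "rz": 0, "grip": -1}, {"x": -41, "y": 4.7, "z": 0, "rx": 0, "ry": 0, "rz": 0, "grip": -1}, {"x": -41, "y": 4.7, "z": 0, "rx": 0, "ry": 0, "rz": 0, "grip": -1}, {"x": -41, "y": 4.7, "z": 0, "rx": 0, "ry": 0, "rz": 0, "grip": -1}]}}

```text
t: 1.9
tool_pos: [371.0, 116.7, 233.6]
ee_rot: [2.027, 2.399, 0.001]
wrist_force: [0.5, 0.5, -0.2]
grip_width: 0.997
grasp_force: 0.0
```

Call:
{"name": "jog_arm", "arguments": {"motion": [{"x": -41, "y": 4.7, "z": 0, "rx": 0, "ry": 0, "rz": 0, "grip": -1}, {"x": -41, "y": 4.7, "z": 0, "rx": 0, "ry": 0, "rz": 0, "grip": -1}, {"x": -41, "y": 4.7, "z": 0, "rx": 0, "ry": 0, "rz": 0, "grip": -1}, {"x": -41, "y": 4.7, "z": 0, "rx": 0, "ry": 0, "rz": 0, "grip": -1}, {"x": -41, "y": 4.7, "z": 0, "rx": 0, "ry": 0, "rz": 0, "grip": -1}, {"x": -41, "y": 4.7, "z": 0, "rx": 0, "ry": 0, "rz": 0, "grip": -1}, {"x": -41, "y": 4.7, "z": 15, "rx": 0, "ry": 0, "rz": 0, "grip": -1}, {"x": -41, "y": 4.7, "z": 15, "rx": 0, "ry": 0, "rz": 0, "grip": -1}, {"x": -41, "y": 4.7, "z": 15, "rx": 0, "ry": 0, "rz": 0, "grip": -1}, {"x": 0, "y": 0, "z": 0, "rx": 0, "ry": 0, "rz": 0, "grip": -1}]}}

```text
t: 2.9
tool_pos: [473.2, -241.5, 185.5]
ee_rot: [-2.03, -2.392, 0.002]
wrist_force: [-0.2, 0.5, -0.2]
grip_width: 1.001
grasp_force: 0.0
```

Run:
```python
from h import *
np.set_printoptions(precision=2,suppress=True)
s=read_state();print(s["t"],s["tool_pos"],s["joints"],s["wrist_force"]);print(cv2.Rodrigues(s["ee_rot"])[0])
c=camera_info("wrist");im=get_image("wrist");cv2.imwrite("pics/w2.png",im)
print("expect rim",proj("wrist",(489,-291,60),c),"R~",proj("wrist",(519,-291,60),c))
print(blobs(im,(14,90,60),(30,255,255),(0,0,640,400),200))
```

```text
2.9 [ 473.24 -241.54  185.51] [-0.7   0.09  1.77 -0.    1.29 -0.86] [-0.24  0.5  -0.19]
[[-0.16  0.99 -0.  ]
 [ 0.99  0.16  0.  ]
 [ 0.   -0.   -1.  ]]
expect rim (np.float64(321.76904082478137), np.float64(248.4579722517974)) R~ (np.float64(351.45679710256326), np.float64(252.66326520609027))
[([602, 0, 38, 34, 926], [623.5, 13.3]), ([590, 73, 34, 73, 1829], [605.9, 109.3]), ([290, 218, 59, 62, 2890], [318.9, 248.8]), ([140, 298, 23, 47, 525], [149.1, 321.1]), ([464, 298, 23, 47, 528], [477.1, 320.9]), ([294, 340, 254, 43, 1787], [433.6, 366.2])]
```

View pics/w2.png

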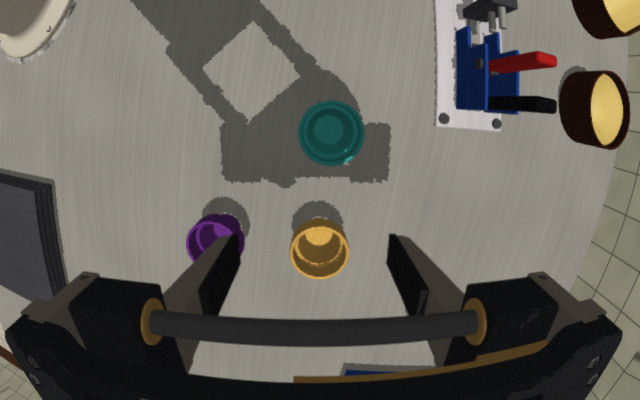

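Wrist view: brass rim at (319,249), purple (215,242), turquoise (331,132); the clamp's handle and trigger are at upper right (525,60-105).

Run:
```python
from h import *
np.set_printoptions(precision=1,suppress=True)
im=cv2.imread("pics/w2.png");c=camera_info("wrist");s=read_state()
R=cv2.Rodrigues(s["ee_rot"])[0]
m=cv2.inRange(cv2.cvtColor(im,cv2.COLOR_BGR2HSV),(14,90,60),(30,255,255))
cn=max(cv2.findContours(m[200:290,270:370],0,1,offset=(270,200))[0],key=cv2.contourArea)
P=np.array([onz("wrist",p[0],60,c)[:2] for p in cv2.convexHull(cn)],np.float32)
ce,r=cv2.minEnclosingCircle(P);print(ce,r)
p=np.array([*ce,60]);print("tool delta",R.T@(p-s["tool_pos"]))
pm=cv2.inRange(cv2.cvtColor(im,cv2.COLOR_BGR2HSV),(130,80,30),(165,255,255))
cn=max(cv2.findContours(pm,0,1)[0],key=cv2.contourArea)
P=np.array([onz("wrist",q[0],60,c)[:2] for q in cv2.convexHull(cn)],np.float32);print("purple",cv2.minEnclosingCircle(P))
# clamp clues
for nm,u in(("handle top",(552,104)),("trig top",(553,61))):print(nm,onz("wrist",u,140,c))
```

```text
(486.3077087402344, -291.6381530761719) 33.80907440185547
tool delta [-53.9   4.6 126.6]
purple ((380.1068115234375, -301.3701477050781), 35.8191032409668)
handle top [ 640.2 -110.6  140. ]
trig top [635.2 -76.  140. ]
```

Call:
{"name": "jog_arm", "arguments": {"motion": [{"x": -27, "y": 2.7, "z": 10, "rx": 0, "ry": 0, "rz": 0, "grip": -1}, {"x": -26, "y": 2.7, "z": 17, "rx": 0, "ry": 0, "rz": 0, "grip": -1}, {"x": 0, "y": 0, "z": 25, "rx": 0, "ry": 0, "rz": 0, "grip": -1}, {"x": 0, "y": 0, "z": 25, "rx": 0, "ry": 0, "rz": 0, "grip": -1}, {"x": 0, "y": 0, "z": 25, "rx": 0, "ry": 0, "rz": 0, "grip": -1}, {"x": 0, "y": 0, "z": 15, "rx": 0, "ry": 0, "rz": 0, "grip": -1}, {"x": 0, "y": 0, "z": 10, "rx": 0, "ry": 0, "rz": 0, "grip": -1}, {"x": 0, "y": 0, "z": 0, "rx": 0, "ry": 0, "rz": 0, "grip": -1}, {"x": 0, "y": 0, "z": 0, "rx": 0, "ry": 0, "rz": 0, "grip": -1}]}}

```text
t: 3.85
tool_pos: [488.9, -290.1, 62.7]
ee_rot: [2.026, 2.399, -0.0]
wrist_force: [-0.0, 0.4, 0.6]
grip_width: 1.003
grasp_force: 0.0
```

Run:
```python
from h import *
np.set_printoptions(precision=1,suppress=True)
s=read_state();R=cv2.Rodrigues(s["ee_rot"])[0];c=camera_info("wrist");im=get_image("wrist");cv2.imwrite("pics/w3.png",im)
print(s["tool_pos"],s["wrist_force"])
m=cv2.inRange(cv2.cvtColor(im,cv2.COLOR_BGR2HSV),(14,90,60),(30,255,255))
cn=max(cv2.findContours(m[150:330,230:400],0,1,offset=(230,150))[0],key=cv2.contourArea)
P=np.array([onz("wrist",p[0],60,c) for p in cv2.convexHull(cn)])
T=(R.T@(P-s["tool_pos"]).T).T;print(T.min(0),T.max(0),cv2.minEnclosingCircle(T[:,:2].astype(np.float32)))
```

```text
[ 488.9 -290.1   62.7] [-0.   0.4  0.6]
[-35.8 -31.8   2.6] [30.2 26.4  2.8] ((-2.931905746459961, -2.5573654174804688), 33.22657775878906)
```

Call:
{"name": "jog_arm", "arguments": {"motion": [{"x": -3.5, "y": -2.0, "z": 1, "rx": 0, "ry": 0, "rz": 0, "grip": -1}, {"x": 0, "y": 0, "z": 1, "rx": 0, "ry": 0, "rz": 0, "grip": -1}, {"x": 0, "y": 0, "z": 0, "rx": 0, "ry": 0, "rz": 0, "grip": -1}, {"x": 0, "y": 0, "z": 0, "rx": 0, "ry": 0, "rz": 0, "grip": -1}]}}

```text
t: 4.3
tool_pos: [486.9, -293.7, 59.7]
ee_rot: [2.028, 2.399, 0.0]
wrist_force: [-0.3, -0.4, -0.1]
grip_width: 1.002
grasp_force: 0.0
```

Now close on the collar, then lift.

Call:
{"name": "jog_arm", "arguments": {"motion": [{"x": 0, "y": 0, "z": 0, "rx": 0, "ry": 0, "rz": 0, "grip": 1}, {"x": 0, "y": 0, "z": 0, "rx": 0, "ry": 0, "rz": 0, "grip": 1}, {"x": 0, "y": 0, "z": 0, "rx": 0, "ry": 0, "rz": 0, "grip": 1}, {"x": 0, "y": 0, "z": 0, "rx": 0, "ry": 0, "rz": 0, "grip": 1}, {"x": 0, "y": 0, "z": 0, "rx": 0, "ry": 0, "rz": 0, "grip": 1}, {"x": 0, "y": 0, "z": 0, "rx": 0, "ry": 0, "rz": 0, "grip": 1}, {"x": 0, "y": 0, "z": 0, "rx": 0, "ry": 0, "rz": 0, "grip": 1}, {"x": 0, "y": 0, "z": 0, "rx": 0, "ry": 0, "rz": 0, "grip": 1}]}}

```text
t: 5.1
tool_pos: [486.9, -293.6, 59.6]
ee_rot: [2.028, 2.399, 0.0]
wrist_force: [0.2, 0.2, -0.1]
grip_width: 0.644
grasp_force: 30.0
```

Call:
{"name": "jog_arm", "arguments": {"motion": [{"x": 0, "y": 0, "z": -10, "rx": 0, "ry": 0, "rz": 0, "grip": 1}, {"x": 0, "y": 0, "z": -25, "rx": 0, "ry": 0, "rz": 0, "grip": 1}, {"x": 0, "y": 0, "z": -30, "rx": 0, "ry": 0, "rz": 0, "grip": 1}, {"x": 0, "y": 0, "z": -30, "rx": 0, "ry": 0, "rz": 0, "grip": 1}, {"x": 0, "y": 0, "z": -25, "rx": 0, "ry": 0, "rz": 0, "grip": 1}, {"x": 15, "y": 10, "z": -5, "rx": 0, "ry": 0, "rz": 0, "grip": 1}, {"x": 30, "y": 20, "z": 0, "rx": 0, "ry": 0, "rz": 0, "grip": 1}, {"x": 30, "y": 20, "z": 0, "rx": 0, "ry": 0, "rz": 0, "grip": 1}, {"x": 30, "y": 20, "z": 0, "rx": 0, "ry": 0, "rz": 0, "grip": 1}, {"x": 30, "y": 20, "z": 0, "rx": 0, "ry": 0, "rz": 0, "grip": 1}]}}

```text
t: 6.1
tool_pos: [553.5, -144.2, 185.4]
ee_rot: [2.028, 2.399, 0.0]
wrist_force: [0.1, 0.1, -1.4]
grip_width: 0.649
grasp_force: 30.0
```

Call:
{"name": "jog_arm", "arguments": {"motion": [{"x": 30, "y": 20, "z": 0, "rx": 0, "ry": 0, "rz": 0, "grip": 1}, {"x": 30, "y": 20, "z": 0, "rx": 0, "ry": 0, "rz": 0, "grip": 1}, {"x": 30, "y": 20, "z": 0, "rx": 0, "ry": 0, "rz": 0, "grip": 1}, {"x": 30, "y": 20, "z": 0, "rx": 0, "ry": 0, "rz": 0, "grip": 1}, {"x": 15, "y": 0, "z": 0, "rx": 0, "ry": 0, "rz": 0, "grip": 1}, {"x": 0, "y": 0, "z": 0, "rx": 0, "ry": 0, "rz": 0, "grip": 1}, {"x": 0, "y": 0, "z": 0, "rx": 0, "ry": 0, "rz": 0, "grip": 1}, {"x": 0, "y": 0, "z": 0, "rx": 0, "ry": 0, "rz": 0, "grip": 1}]}}

```text
t: 6.9
tool_pos: [609.2, -0.5, 184.8]
ee_rot: [2.029, 2.398, -0.001]
wrist_force: [0.0, -0.4, -1.5]
grip_width: 0.648
grasp_force: 30.0
```

Run:
```python
from h import *
np.set_printoptions(precision=2,suppress=True)
s=read_state();print(s["t"],s["tool_pos"],s["joints"],s["wrist_force"],s["grasp_force"]);print(cv2.Rodrigues(s["ee_rot"])[0])
c=camera_info("wrist");np.save("c4.npy",np.array([c["world_from_camera"]]));im=get_image("wrist");cv2.imwrite("pics/w4.png",im)
print("expect rim",proj("wrist",(598,77.5,66),c))
```

```text
6.9 [609.23  -0.46 184.79] [-0.2   0.28  1.55 -0.    1.31 -0.36] [ 0.03 -0.36 -1.47] 29.998435797169805
[[-0.17  0.99 -0.  ]
 [ 0.99  0.17 -0.  ]
 [-0.   -0.   -1.  ]]
expect rim (np.float64(315.8335471484976), np.float64(111.93695606546437))
```

View pics/w4.png

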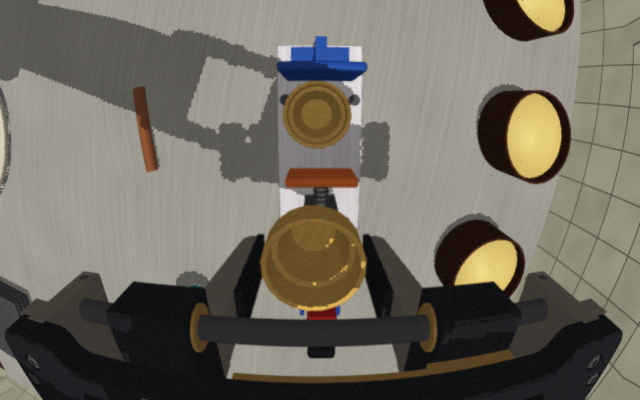

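Wrist view: lower tin's rim at (317,115), the fence above it at y≈70, and the orange pad at (321,178). The held tin is between the fingers at (313,258).

Run:
```python
from h import *
np.set_printoptions(precision=1,suppress=True)
im=cv2.imread("pics/w4.png");c=camera_info("wrist");s=read_state();R=cv2.Rodrigues(s["ee_rot"])[0];tp=s["tool_pos"]
h=cv2.cvtColor(im,cv2.COLOR_BGR2HSV)
m=cv2.inRange(h,(12,70,30),(30,255,255))
for nm,(x0,y0,x1,y1),z in(("low",(270,75,365,160),66),("held",(250,195,380,315),tp[2]+.4)):
    cn=max(cv2.findContours(m[y0:y1,x0:x1],0,1,offset=(x0,y0))[0],key=cv2.contourArea)
    P=np.array([onz("wrist",p[0],z,c) for p in cv2.convexHull(cn)]);T=(R.T@(P-tp).T).T
    print(nm,cv2.boundingRect(cn),T.min(0),T.max(0),cv2.minEnclosingCircle(T[:,:2].astype(np.float32)))
T=lambda u,z:R.T@(onz("wrist",u,z,c)-tp)
o=blobs(im,(0,140,70),(12,255,255),(270,150,380,200),100);print("pad",o)
print("pad front top corners",T((289,169),92),T((356,169),92));b=blobs(im,(105,150,40),(125,255,255),(270,30,380,85),100);print(b)
print("fence top",T((277,79),94),T((367,72),94),T((277,66),94))
print("plate L/R",T((278,60),6),T((362,60),6),T((278,180),6),T((361,180),6))
```

```text
low (283, 81, 68, 68) [ 47.3 -26.5 118.7] [105.8  31.3 118.7] ((76.97665405273438, 2.5195891857147217), 29.82830047607422)
held (259, 205, 109, 107) [-33.4 -30.5  -0.4] [32.8 29.1 -0.4] ((-0.2604704201221466, -0.6720694899559021), 33.40446472167969)
pad [([286, 169, 72, 19, 1240], [320.9, 177.8])]
pad front top corners [ 33.7 -19.8  92.7] [33.7 33.9 92.7]
[([278, 37, 89, 43, 2361], [320.6, 63.5])]
fence top [105.1 -28.2  90.7] [111.2  41.   90.7] [115.5 -28.1  90.7]
plate L/R [134.9 -37.1 178.7] [135.4  50.8 178.7] [  5.  -39.  178.8] [  5.1  52.1 178.8]
```

Call:
{"name": "jog_arm", "arguments": {"motion": [{"x": 25, "y": 1, "z": 0, "rx": 0, "ry": 0, "rz": 0, "grip": 1}, {"x": 30, "y": 1, "z": 0, "rx": 0, "ry": 0, "rz": 0, "grip": 1}, {"x": 25, "y": 1.2, "z": 10, "rx": 0, "ry": 0, "rz": 0, "grip": 1}, {"x": 0, "y": 0, "z": 20, "rx": 0, "ry": 0, "rz": 0, "grip": 1}, {"x": 0, "y": 0, "z": 20, "rx": 0, "ry": 0, "rz": 0, "grip": 1}, {"x": 0, "y": 0, "z": 15, "rx": 0, "ry": 0, "rz": 0, "grip": 1}, {"x": 0, "y": 0, "z": 5, "rx": 0, "ry": 0, "rz": 0, "grip": 1}, {"x": 0, "y": 0, "z": 0, "rx": 0, "ry": 0, "rz": 0, "grip": 1}, {"x": 0, "y": 0, "z": 0, "rx": 0, "ry": 0, "rz": 0, "grip": 1}]}}

```text
t: 7.85
tool_pos: [600.0, 79.9, 115.6]
ee_rot: [2.028, 2.398, 0.001]
wrist_force: [-0.4, -0.9, -2.1]
grip_width: 0.646
grasp_force: 30.0
```

Call:
{"name": "jog_arm", "arguments": {"motion": [{"x": 0, "y": 0, "z": 5, "rx": 0, "ry": 0, "rz": 0, "grip": 1}, {"x": 0, "y": 0, "z": 5, "rx": 0, "ry": 0, "rz": 0, "grip": 1}, {"x": 0, "y": 0, "z": 3, "rx": 0, "ry": 0, "rz": 0, "grip": 1}, {"x": 0, "y": 0, "z": 2, "rx": 0, "ry": 0, "rz": 0, "grip": 1}, {"x": 0, "y": 0, "z": 0, "rx": 0, "ry": 0, "rz": 0, "grip": 1}, {"x": 0, "y": 0, "z": 0, "rx": 0, "ry": 0, "rz": 0, "grip": 1}]}}

```text
t: 8.45
tool_pos: [599.4, 80.4, 99.6]
ee_rot: [2.028, 2.4, 0.0]
wrist_force: [0.5, 0.7, -0.9]
grip_width: 0.647
grasp_force: 30.0
```

Call:
{"name": "jog_arm", "arguments": {"motion": [{"x": 0, "y": 0, "z": 3, "rx": 0, "ry": 0, "rz": 0, "grip": 1}, {"x": 0, "y": 0, "z": 3, "rx": 0, "ry": 0, "rz": 0, "grip": 1}, {"x": 0, "y": 0, "z": 2, "rx": 0, "ry": 0, "rz": 0, "grip": 1}, {"x": 0, "y": 0, "z": 0, "rx": 0, "ry": 0, "rz": 0, "grip": 1}, {"x": 0, "y": 0, "z": 0, "rx": 0, "ry": 0, "rz": 0, "grip": 1}, {"x": 0, "y": 0, "z": 0, "rx": 0, "ry": 0, "rz": 0, "grip": 1}]}}

```text
t: 9.05
tool_pos: [599.4, 80.4, 91.7]
ee_rot: [2.028, 2.399, 0.0]
wrist_force: [0.3, -0.5, -1.2]
grip_width: 0.647
grasp_force: 30.0
```

Call:
{"name": "jog_arm", "arguments": {"motion": [{"x": 0, "y": 0, "z": 1, "rx": 0, "ry": 0, "rz": 0, "grip": 1}, {"x": 0, "y": 0, "z": 1, "rx": 0, "ry": 0, "rz": 0, "grip": 1}, {"x": 0, "y": 0, "z": 0, "rx": 0, "ry": 0, "rz": 0, "grip": 1}, {"x": 0, "y": 0, "z": 0, "rx": 0, "ry": 0, "rz": 0, "grip": 1}]}}

```text
t: 9.45
tool_pos: [599.4, 80.3, 89.7]
ee_rot: [2.028, 2.399, 0.0]
wrist_force: [-0.8, 0.0, 0.7]
grip_width: 0.649
grasp_force: 30.0
```

Call:
{"name": "jog_arm", "arguments": {"motion": [{"x": 0, "y": 0, "z": 0, "rx": 0, "ry": 0, "rz": 0, "grip": -1}, {"x": 0, "y": 0, "z": 0, "rx": 0, "ry": 0, "rz": 0, "grip": -1}, {"x": 0, "y": 0, "z": 0, "rx": 0, "ry": 0, "rz": 0, "grip": -1}, {"x": 0, "y": 0, "z": 0, "rx": 0, "ry": 0, "rz": 0, "grip": -1}, {"x": 0, "y": 0, "z": 0, "rx": 0, "ry": 0, "rz": 0, "grip": -1}, {"x": 0, "y": 0, "z": -10, "rx": 0, "ry": 0, "rz": 0, "grip": -1}, {"x": 0, "y": 0, "z": -25, "rx": 0, "ry": 0, "rz": 0, "grip": -1}, {"x": 0, "y": 0, "z": -30, "rx": 0, "ry": 0, "rz": 0, "grip": -1}, {"x": 0, "y": 0, "z": -20, "rx": 0, "ry": 0, "rz": 0, "grip": -1}, {"x": -30, "y": 0, "z": -15, "rx": 0, "ry": 0, "rz": 0, "grip": -1}]}}

```text
t: 10.45
tool_pos: [604.8, 53.0, 192.6]
ee_rot: [2.022, 2.402, 0.004]
wrist_force: [-0.6, -0.6, -0.1]
grip_width: 1.001
grasp_force: 0.0
```

Call:
{"name": "jog_arm", "arguments": {"motion": [{"x": -45, "y": 0, "z": 0, "rx": 0, "ry": 0, "rz": 0, "grip": -1}, {"x": -5, "y": 0, "z": 0, "rx": 0, "ry": 0, "rz": 0, "grip": -1}, {"x": 0, "y": 0, "z": 0, "rx": 0, "ry": 0, "rz": 0, "grip": -1}, {"x": 0, "y": 0, "z": 0, "rx": 0, "ry": 0, "rz": 0, "grip": -1}]}}

```text
t: 10.85
tool_pos: [612.4, 2.3, 189.6]
ee_rot: [-2.027, -2.399, -0.0]
wrist_force: [-0.3, 0.4, -0.1]
grip_width: 0.998
grasp_force: 0.0
```

Run:
```python
from h import *
np.set_printoptions(precision=1,suppress=True)
s=read_state();R=cv2.Rodrigues(s["ee_rot"])[0];tp=s["tool_pos"];c=camera_info("wrist");im=get_image("wrist");cv2.imwrite("pics/w5.png",im)
print(s["t"],tp,s["joints"]);sc=get_image("scene");cv2.imwrite("pics/s5.png",sc)
h=cv2.cvtColor(im,cv2.COLOR_BGR2HSV);m=cv2.inRange(h,(12,70,30),(30,255,255));x0,y0,x1,y1=250,60,390,170
cn=max(cv2.findContours(m[y0:y1,x0:x1],0,1,offset=(x0,y0))[0],key=cv2.contourArea)
for z in(66,90):
    P=np.array([onz("wrist",p[0],z,c) for p in cv2.convexHull(cn)]);T=(R.T@(P-tp).T).T
    print(z,T.min(0),T.max(0),cv2.minEnclosingCircle(P[:,:2].astype(np.float32)))
a=cv2.resize(im[30:380,150:490],None,fx=1.4,fy=1.4);a=cv2.resize(a,(380,400))
b=cv2.resize(sc[190:270,240:365],None,fx=3.3,fy=3.3,interpolation=2)
o=np.zeros((400,800,3),np.uint8);o[:,:380]=a;o[:b.shape[0],385:385+b.shape[1]]=b[:, :415];cv2.imwrite("pics/m5.png",o)
```

```text
10.85 [612.4   2.3 189.6] [-0.2  0.3  1.5  0.   1.3 -0.4]
66 [ 42.2 -32.2 123.6] [106.3  32.  123.7] ((599.6873168945312, 75.94939422607422), 32.909202575683594)
90 [ 45.5 -29.4  99.6] [104.   29.1  99.7] ((599.5797729492188, 76.4006118774414), 30.027721405029297)
```

View pics/m5.png

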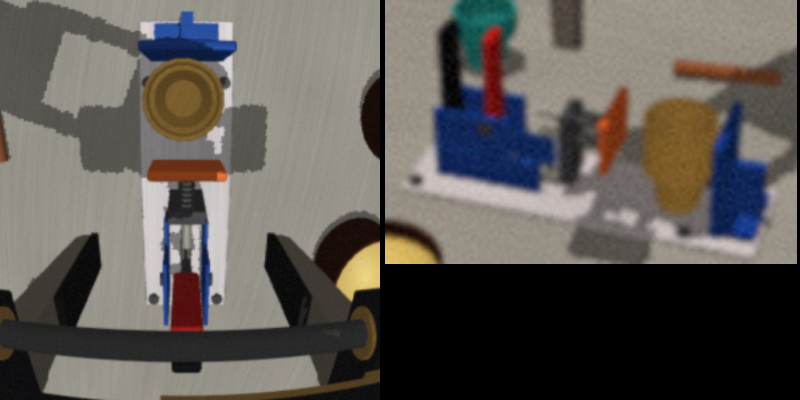

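The stack is nested: its rim circle comes out at 30.0 mm radius when cast onto z=90. Now turning the gripper 90° and going above the grip.

Call:
{"name": "jog_arm", "arguments": {"motion": [{"x": 0, "y": 0, "z": 0, "rx": 0, "ry": 0, "rz": 0.143, "grip": -1}, {"x": 0, "y": 0, "z": 0, "rx": 0, "ry": 0, "rz": 0.143, "grip": -1}, {"x": 0, "y": 0, "z": 0, "rx": 0, "ry": 0, "rz": 0.143, "grip": -1}, {"x": 0, "y": 0, "z": 0, "rx": 0, "ry": 0, "rz": 0.143, "grip": -1}, {"x": 0, "y": 0, "z": 0, "rx": 0, "ry": 0, "rz": 0.143, "grip": -1}, {"x": 0, "y": 0, "z": 0, "rx": 0, "ry": 0, "rz": 0.143, "grip": -1}, {"x": 0, "y": 0, "z": 0, "rx": 0, "ry": 0, "rz": 0.143, "grip": -1}, {"x": 0, "y": 0, "z": 0, "rx": 0, "ry": 0, "rz": 0.143, "grip": -1}, {"x": 0, "y": 0, "z": 0, "rx": 0, "ry": 0, "rz": 0.143, "grip": -1}, {"x": 0, "y": 0, "z": 0, "rx": 0, "ry": 0, "rz": 0.143, "grip": -1}]}}

```text
t: 11.95
tool_pos: [612.4, 2.8, 189.4]
ee_rot: [-3.105, -0.476, 0.001]
wrist_force: [-0.0, 0.8, 0.2]
grip_width: 0.999
grasp_force: 0.0
```

Call:
{"name": "jog_arm", "arguments": {"motion": [{"x": 0, "y": 0, "z": 0, "rx": 0, "ry": 0, "rz": 0.141, "grip": -1}, {"x": 1, "y": 35, "z": 0, "rx": 0, "ry": 0, "rz": 0, "grip": -1}, {"x": 1, "y": 40, "z": 0, "rx": 0, "ry": 0, "rz": 0, "grip": -1}, {"x": 1, "y": 31, "z": 0, "rx": 0, "ry": 0, "rz": 0, "grip": -1}, {"x": 0, "y": 0, "z": 0, "rx": 0, "ry": 0, "rz": 0, "grip": -1}, {"x": 0, "y": 0, "z": 0, "rx": 0, "ry": 0, "rz": 0, "grip": -1}, {"x": 0, "y": 0, "z": 0, "rx": 0, "ry": 0, "rz": 0, "grip": -1}]}}

```text
t: 12.65
tool_pos: [633.1, -100.8, 189.4]
ee_rot: [-3.13, -0.265, 0.001]
wrist_force: [-0.5, -0.5, -0.3]
grip_width: 1.0
grasp_force: 0.0
```

Run:
```python
from h import *
np.set_printoptions(precision=2,suppress=True)
s=read_state();print(s["t"],s["tool_pos"],s["joints"]);print(cv2.Rodrigues(s["ee_rot"])[0])
c=camera_info("wrist");im=get_image("wrist");cv2.imwrite("pics/w6.png",im)
```

```text
12.65 [ 633.08 -100.82  189.41] [-0.35  0.36  1.44  0.    1.34  1.06]
[[ 0.99  0.17 -0.  ]
 [ 0.17 -0.99  0.  ]
 [-0.   -0.   -1.  ]]
```

View pics/w6.png

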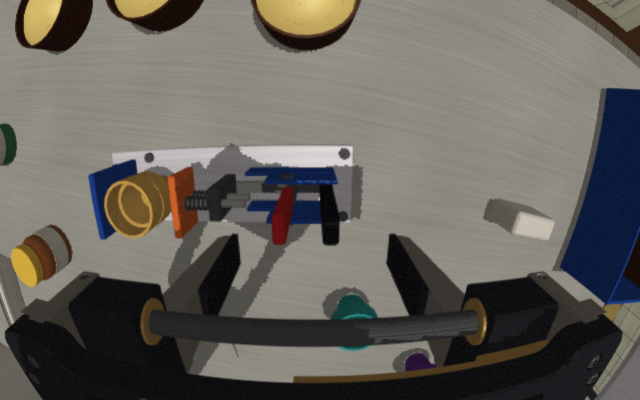

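Wrist view from the far side: handle top at (330,238), trigger top (280,238), jaw block (222,195) with its springs, pad (182,200), stack (140,203), fence (112,200).

Run:
```python
from h import *
np.set_printoptions(precision=1,suppress=True)
im=cv2.imread("pics/w6.png");c=camera_info("wrist");s=read_state();R=cv2.Rodrigues(s["ee_rot"])[0];tp=s["tool_pos"]
h=cv2.cvtColor(im,cv2.COLOR_BGR2HSV)
red=cv2.inRange(h,(0,130,50),(6,255,255))|cv2.inRange(h,(174,130,50),(180,255,255));blk=cv2.inRange(h,(0,0,0),(180,255,32))
T=lambda u,z:R.T@(onz("wrist",u,z,c)-tp)
for nm,m,x0,x1 in(("red",red,260,305),("blk",blk,310,350)):
    for y in(226,230,234,238,241,243):
        xs=np.where(m[y,x0:x1])[0]+x0
        if len(xs):print(nm,y,xs.min(),xs.max(),T((xs.min(),y),140),T((xs.max()+1,y),140))
```

```text
red 226 272 288 [  3.1 -26.8  49.5] [  3.2 -14.9  49.5]
red 230 272 287 [  0.1 -26.9  49.5] [  0.2 -15.6  49.5]
red 234 272 286 [ -2.9 -27.1  49.5] [ -2.9 -16.4  49.5]
red 238 272 285 [ -6.  -27.2  49.5] [ -5.9 -17.2  49.5]
red 241 273 285 [ -8.3 -26.6  49.5] [ -8.3 -17.3  49.5]
red 243 274 284 [ -9.9 -26.   49.5] [ -9.8 -18.1  49.5]
blk 226 323 338 [ 3.2  8.7 49.5] [ 3.2 19.9 49.5]
blk 230 323 338 [ 0.2  8.8 49.5] [ 0.2 19.9 49.5]
blk 234 323 337 [-2.8  8.8 49.5] [-2.8 19.3 49.5]
blk 238 323 337 [-5.9  8.8 49.5] [-5.9 19.4 49.5]
blk 241 324 337 [-8.2  9.6 49.5] [-8.2 19.5 49.5]
blk 243 325 336 [-9.7 10.3 49.5] [-9.8 18.8 49.5]
```

Call:
{"name": "jog_arm", "arguments": {"motion": [{"x": 1.5, "y": 3.5, "z": 12, "rx": 0, "ry": 0, "rz": 0, "grip": -1}, {"x": 0, "y": 0, "z": 20, "rx": 0, "ry": 0, "rz": 0, "grip": -1}, {"x": 0, "y": 0, "z": 20, "rx": 0, "ry": 0, "rz": 0, "grip": -1}, {"x": 0, "y": 0, "z": 15, "rx": 0, "ry": 0, "rz": 0, "grip": -1}, {"x": 0, "y": 0, "z": 0, "rx": 0, "ry": 0, "rz": 0, "grip": -1}, {"x": 0, "y": 0, "z": 0, "rx": 0, "ry": 0, "rz": 0, "grip": -0.5}]}}

```text
t: 13.3
tool_pos: [635.3, -105.5, 122.5]
ee_rot: [-3.13, -0.263, 0.0]
wrist_force: [0.2, -0.2, -0.5]
grip_width: 0.937
grasp_force: 0.0
```

Call:
{"name": "jog_arm", "arguments": {"motion": [{"x": 0, "y": 0, "z": 0, "rx": 0, "ry": 0, "rz": 0, "grip": 1}, {"x": 0, "y": 0, "z": 0, "rx": 0, "ry": 0, "rz": 0, "grip": 1}, {"x": 0, "y": 0, "z": 0, "rx": 0, "ry": 0, "rz": 0, "grip": 1}, {"x": 0, "y": 0, "z": 0, "rx": 0, "ry": 0, "rz": 0, "grip": 1}, {"x": 0, "y": 0, "z": 0, "rx": 0, "ry": 0, "rz": 0, "grip": 1}, {"x": 0, "y": 0, "z": 0, "rx": 0, "ry": 0, "rz": 0, "grip": 1}, {"x": 0, "y": 0, "z": 0, "rx": 0, "ry": 0, "rz": 0, "grip": 1}, {"x": 0, "y": 0, "z": 0, "rx": 0, "ry": 0, "rz": 0, "grip": 1}]}}

```text
t: 14.1
tool_pos: [635.2, -100.8, 123.5]
ee_rot: [-3.122, -0.262, -0.0]
wrist_force: [-2.5, 14.2, 5.9]
grip_width: 0.394
grasp_force: 30.5
```

```bash
cat > look.py <<'E'
from h import *
import sys
np.set_printoptions(precision=1,suppress=True)
k=sys.argv[1];s=read_state();print("t",s["t"],s["tool_pos"],"w",s["grip_width"]*92,s["grasp_force"],s["wrist_force"])
R=cv2.Rodrigues(s["ee_rot"])[0];tp=s["tool_pos"]
c=camera_info("wrist");im=get_image("wrist");cv2.imwrite(f"pics/{k}.png",im)
h=cv2.cvtColor(im,cv2.COLOR_BGR2HSV)
print("orange",blobs(im,(5,150,70),(13,255,255),(60,60,270,230),60))
print("brass",blobs(im,(14,70,60),(30,255,255),(60,60,260,260),200))
E
python3 look.py q1
```

```text
t 14.1 [ 635.2 -100.8  123.5] w 36.23184214007527 30.531746819615364 [-2.5 14.2  5.9]
orange [([121, 185, 40, 45, 1258], [140.7, 208.0])]
brass [([64, 188, 72, 72, 3730], [97.9, 226.7])]
```

Call:
{"name": "jog_arm", "arguments": {"motion": [{"x": 0, "y": -2.5, "z": 0, "rx": 0, "ry": 0, "rz": 0, "grip": 1}, {"x": 0, "y": -2, "z": 0, "rx": 0, "ry": 0, "rz": 0, "grip": 1}, {"x": 0, "y": 0, "z": 0, "rx": 0, "ry": 0, "rz": 0, "grip": 1}, {"x": 0, "y": 0, "z": 0, "rx": 0, "ry": 0, "rz": 0, "grip": 1}]}}

```text
t: 14.55
tool_pos: [635.2, -100.6, 123.4]
ee_rot: [-3.129, -0.262, -0.003]
wrist_force: [2.3, 5.6, 4.4]
grip_width: 0.394
grasp_force: 32.0
```

```bash
cat >> look.py <<'E'
# positions along the clamp (tool -y is towards the fence), relative to tool y=0 at world grip; row profile
T=lambda u,z:tp+0*tp if 0 else onz("wrist",u,z,c)
ux=np.array([-.167,.986,0]);o=np.array([632.7,-100.5,0])
cl=lambda p:float((p-o)@ux)-108
m=cv2.inRange(h,(4,120,60),(14,255,255));cn=max(cv2.findContours(m[60:260,60:270],0,1,offset=(60,60))[0],key=cv2.contourArea)
q=cv2.approxPolyDP(cv2.convexHull(cn),3,True)[:,0]
for p in q: print("pad px",p,"clamp x @92",round(cl(T(p,92)),1),"@44",round(cl(T(p,44)),1))
E
python3 look.py q2
python3 - <<'E'
import cv2
im=cv2.imread("pics/q2.png");cv2.imwrite("pics/q2c.png",cv2.resize(im[100:320,20:380],None,fx=2.2,fy=2.2,interpolation=2))
E
```

```text
t 14.55 [ 635.2 -100.6  123.4] w 36.23138841464347 32.00601238757372 [2.3 5.6 4.4]
orange [([120, 186, 40, 44, 1244], [139.9, 208.5])]
brass [([63, 189, 73, 71, 3730], [96.9, 227.1])]
pad px [153 185] clamp x @92 -3.9 @44 24.3
pad px [165 249] clamp x @92 -5.5 @44 22.3
pad px [155 259] clamp x @92 4.9 @44 35.4
pad px [132 259] clamp x @92 26.3 @44 62.5
pad px [120 201] clamp x @92 26.5 @44 62.8
```

View pics/q2c.png

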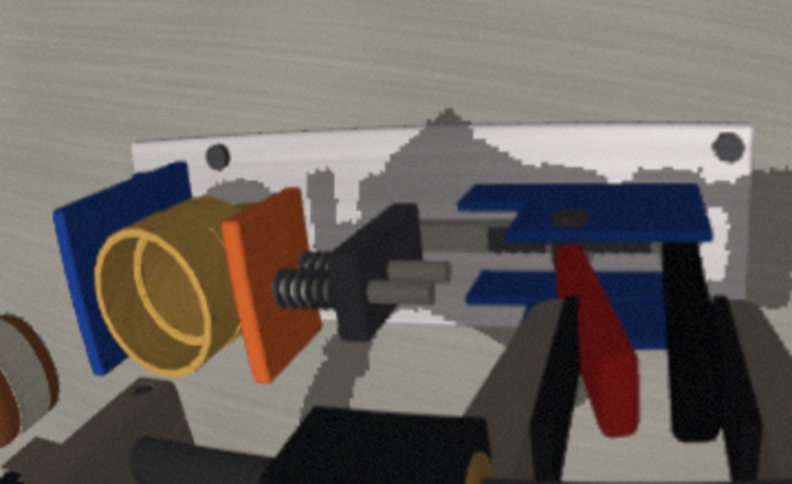

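The crop shows the trigger squeezed, with the springs visible between jaw block and pad. Width holds at 36.2 mm across two readings, which is the hard stop. Continuing to pump.

Call:
{"name": "jog_arm", "arguments": {"motion": [{"x": 0, "y": 0, "z": 0, "rx": 0, "ry": 0, "rz": 0, "grip": -0.5}, {"x": 0, "y": 0, "z": 0, "rx": 0, "ry": 0, "rz": 0, "grip": -0.5}, {"x": 0, "y": 0, "z": 0, "rx": 0, "ry": 0, "rz": 0, "grip": -0.5}, {"x": 0, "y": 0, "z": 0, "rx": 0, "ry": 0, "rz": 0, "grip": -0.5}, {"x": 0, "y": 0, "z": 0, "rx": 0, "ry": 0, "rz": 0, "grip": -0.5}, {"x": 0, "y": 0, "z": 0, "rx": 0, "ry": 0, "rz": 0, "grip": -0.5}]}}

```text
t: 15.2
tool_pos: [634.1, -102.0, 122.0]
ee_rot: [3.13, 0.262, -0.002]
wrist_force: [-0.3, -0.8, -0.1]
grip_width: 0.751
grasp_force: 0.0
```

```bash
python3 look.py r1
```

```text
t 15.2 [ 634.1 -102.   122. ] w 69.04694534358923 0.0 [-0.3 -0.8 -0.1]
orange [([118, 185, 40, 45, 1286], [137.4, 207.7])]
brass [([60, 188, 73, 72, 3783], [94.3, 226.5])]
pad px [152 184] clamp x @92 -5.5 @44 22.8
pad px [163 248] clamp x @92 -6.1 @44 22.0
pad px [153 259] clamp x @92 4.4 @44 35.3
pad px [130 259] clamp x @92 25.8 @44 62.4
pad px [118 199] clamp x @92 25.5 @44 62.0
```

Call:
{"name": "jog_arm", "arguments": {"motion": [{"x": 0, "y": 0, "z": 0, "rx": 0, "ry": 0, "rz": 0, "grip": 1}, {"x": 0, "y": 0, "z": 0, "rx": 0, "ry": 0, "rz": 0, "grip": 1}, {"x": 0, "y": 0, "z": 0, "rx": 0, "ry": 0, "rz": 0, "grip": 1}, {"x": 0, "y": 0, "z": 0, "rx": 0, "ry": 0, "rz": 0, "grip": 1}, {"x": 0, "y": 0, "z": 0, "rx": 0, "ry": 0, "rz": 0, "grip": 1}, {"x": 0, "y": 0, "z": 0, "rx": 0, "ry": 0, "rz": 0, "grip": 1}, {"x": 0, "y": 0, "z": 0, "rx": 0, "ry": 0, "rz": 0, "grip": 1}, {"x": 0, "y": 0, "z": 0, "rx": 0, "ry": 0, "rz": 0, "grip": 1}]}}

```text
t: 16.05
tool_pos: [634.2, -100.6, 122.3]
ee_rot: [-3.129, -0.262, 0.001]
wrist_force: [-1.9, 5.3, 1.4]
grip_width: 0.394
grasp_force: 29.3
```

```bash
python3 look.py q3
```

```text
t 16.05 [ 634.2 -100.6  122.3] w 36.22531963980034 29.31099470704794 [-1.9  5.3  1.4]
orange [([114, 185, 39, 45, 1279], [133.1, 207.7])]
brass [([62, 188, 65, 72, 3398], [93.2, 227.2])]
pad px [147 184] clamp x @92 0.3 @44 29.8
pad px [159 248] clamp x @92 -1.0 @44 28.2
pad px [148 259] clamp x @92 10.7 @44 43.0
pad px [126 259] clamp x @92 31.7 @44 69.5
pad px [113 200] clamp x @92 32.4 @44 70.4
```

Call:
{"name": "jog_arm", "arguments": {"motion": [{"x": 0, "y": 0, "z": 0, "rx": 0, "ry": 0, "rz": 0, "grip": -0.5}, {"x": 0, "y": 0, "z": 0, "rx": 0, "ry": 0, "rz": 0, "grip": -0.5}, {"x": 0, "y": 0, "z": 0, "rx": 0, "ry": 0, "rz": 0, "grip": -0.5}, {"x": 0, "y": 0, "z": 0, "rx": 0, "ry": 0, "rz": 0, "grip": -0.5}, {"x": 0, "y": 0, "z": 0, "rx": 0, "ry": 0, "rz": 0, "grip": -0.5}, {"x": 0, "y": 0, "z": 0, "rx": 0, "ry": 0, "rz": 0, "grip": -0.5}]}}

```text
t: 16.7
tool_pos: [635.0, -102.1, 122.9]
ee_rot: [3.129, 0.262, 0.002]
wrist_force: [-0.1, 0.7, -0.6]
grip_width: 0.749
grasp_force: 0.0
```

Call:
{"name": "jog_arm", "arguments": {"motion": [{"x": 0, "y": 0, "z": 0, "rx": 0, "ry": 0, "rz": 0, "grip": 1}, {"x": 0, "y": 0, "z": 0, "rx": 0, "ry": 0, "rz": 0, "grip": 1}, {"x": 0, "y": 0, "z": 0, "rx": 0, "ry": 0, "rz": 0, "grip": 1}, {"x": 0, "y": 0, "z": 0, "rx": 0, "ry": 0, "rz": 0, "grip": 1}, {"x": 0, "y": 0, "z": 0, "rx": 0, "ry": 0, "rz": 0, "grip": 1}, {"x": 0, "y": 0, "z": 0, "rx": 0, "ry": 0, "rz": 0, "grip": 1}, {"x": 0, "y": 0, "z": 0, "rx": 0, "ry": 0, "rz": 0, "grip": 1}, {"x": 0, "y": 0, "z": 0, "rx": 0, "ry": 0, "rz": 0, "grip": 1}]}}

```text
t: 17.5
tool_pos: [634.6, -100.5, 122.8]
ee_rot: [-3.129, -0.262, -0.0]
wrist_force: [0.2, 5.4, 2.8]
grip_width: 0.402
grasp_force: 29.4
```

```bash
python3 look.py q4
```

```text
t 17.5 [ 634.6 -100.5  122.8] w 36.96747520745031 29.38467862084508 [0.2 5.4 2.8]
orange [([107, 185, 42, 45, 1286], [127.6, 207.8])]
brass [([62, 188, 62, 72, 2982], [90.8, 227.9])]
pad px [142 185] clamp x @92 4.8 @44 35.4
pad px [153 249] clamp x @92 4.6 @44 35.1
pad px [142 259] clamp x @92 16.4 @44 50.1
pad px [120 259] clamp x @92 38.0 @44 77.4
pad px [107 201] clamp x @92 38.7 @44 78.2
```

Call:
{"name": "jog_arm", "arguments": {"motion": [{"x": 0, "y": 0, "z": 0, "rx": 0, "ry": 0, "rz": 0, "grip": -0.5}, {"x": 0, "y": 0, "z": 0, "rx": 0, "ry": 0, "rz": 0, "grip": -0.5}, {"x": 0, "y": 0, "z": 0, "rx": 0, "ry": 0, "rz": 0, "grip": -0.5}, {"x": 0, "y": 0, "z": 0, "rx": 0, "ry": 0, "rz": 0, "grip": -0.5}, {"x": 0, "y": 0, "z": 0, "rx": 0, "ry": 0, "rz": 0, "grip": -0.5}, {"x": 0, "y": 0, "z": 0, "rx": 0, "ry": 0, "rz": 0, "grip": -0.5}]}}

```text
t: 18.15
tool_pos: [634.4, -102.0, 122.3]
ee_rot: [3.13, 0.262, -0.001]
wrist_force: [0.2, -0.4, 0.2]
grip_width: 0.75
grasp_force: 0.0
```

Call:
{"name": "jog_arm", "arguments": {"motion": [{"x": 0, "y": 0, "z": 0, "rx": 0, "ry": 0, "rz": 0, "grip": 1}, {"x": 0, "y": 0, "z": 0, "rx": 0, "ry": 0, "rz": 0, "grip": 1}, {"x": 0, "y": 0, "z": 0, "rx": 0, "ry": 0, "rz": 0, "grip": 1}, {"x": 0, "y": 0, "z": 0, "rx": 0, "ry": 0, "rz": 0, "grip": 1}, {"x": 0, "y": 0, "z": 0, "rx": 0, "ry": 0, "rz": 0, "grip": 1}, {"x": 0, "y": 0, "z": 0, "rx": 0, "ry": 0, "rz": 0, "grip": 1}, {"x": 0, "y": 0, "z": 0, "rx": 0, "ry": 0, "rz": 0, "grip": 1}, {"x": 0, "y": 0, "z": 0, "rx": 0, "ry": 0, "rz": 0, "grip": 1}]}}

```text
t: 18.95
tool_pos: [634.3, -100.6, 122.4]
ee_rot: [-3.129, -0.262, 0.001]
wrist_force: [-1.0, 5.4, 2.1]
grip_width: 0.397
grasp_force: 29.4
```

```bash
python3 look.py q5
```

```text
t 18.95 [ 634.3 -100.6  122.4] w 36.49286172135439 29.397159107029438 [-1.   5.4  2.1]
orange [([102, 185, 42, 45, 1303], [122.4, 207.6])]
brass [([60, 189, 59, 71, 2834], [86.6, 228.1])]
pad px [137 185] clamp x @92 8.8 @44 40.5
pad px [149 247] clamp x @92 7.5 @44 38.9
pad px [136 259] clamp x @92 21.9 @44 57.1
pad px [114 259] clamp x @92 44.1 @44 85.2
pad px [102 200] clamp x @92 43.2 @44 84.1
```

```bash
cat > jaw.py <<'E'
from h import *
import sys
for k in sys.argv[1:]:
    im=cv2.imread(f"pics/{k}.png");h=cv2.cvtColor(im,cv2.COLOR_BGR2HSV)
    m=cv2.inRange(h,(0,0,0),(180,110,62));m=cv2.morphologyEx(m,cv2.MORPH_OPEN,np.ones((5,5)))
    o=cv2.inRange(h,(4,120,60),(14,255,255));o[:, :60]=0;o[:60]=0;o[262:]=0;o[:,270:]=0
    b=[x for x in blobs(cv2.merge([m,m,m]),(0,0,200),(180,255,255),(120,180,230,256),250)]
    e=[int(np.where(o[y])[0].max()) if o[y].any() else None for y in(205,215,225)]
    l=[np.where(m[y,120:225])[0]+120 for y in(230,238)]
    print(k,"jaw",b,"pad right edge",e,"jaw span rows",[(int(q.min()),int(q.max())) if len(q) else None for q in l])
E
python3 jaw.py q2 q3 q4 q5
```

```text
q2 jaw [([154, 193, 58, 62, 1721], [185.3, 222.4])] pad right edge [158, 156, 144] jaw span rows [(168, 186), (159, 196)]
q3 jaw [([147, 191, 58, 63, 1676], [178.8, 220.9])] pad right edge [152, 149, 137] jaw span rows [(161, 178), (161, 190)]
q4 jaw [([143, 192, 57, 62, 1640], [173.3, 220.6])] pad right edge [147, 143, 131] jaw span rows [(156, 171), (137, 183)]
q5 jaw [([152, 192, 42, 61, 1282], [171.5, 217.7])] pad right edge [142, 138, 125] jaw span rows [(156, 164), (158, 177)]
```

Call:
{"name": "jog_arm", "arguments": {"motion": [{"x": 0, "y": 0, "z": 0, "rx": 0, "ry": 0, "rz": 0, "grip": -0.5}, {"x": 0, "y": 0, "z": 0, "rx": 0, "ry": 0, "rz": 0, "grip": -0.5}, {"x": 0, "y": 0, "z": 0, "rx": 0, "ry": 0, "rz": 0, "grip": -0.5}, {"x": 0, "y": 0, "z": 0, "rx": 0, "ry": 0, "rz": 0, "grip": -0.5}, {"x": 0, "y": 0, "z": 0, "rx": 0, "ry": 0, "rz": 0, "grip": -0.5}, {"x": 0, "y": 0, "z": 0, "rx": 0, "ry": 0, "rz": 0, "grip": -0.5}]}}

```text
t: 19.6
tool_pos: [634.9, -102.1, 122.8]
ee_rot: [3.129, 0.262, 0.001]
wrist_force: [0.3, 1.1, 0.5]
grip_width: 0.753
grasp_force: 0.0
```

Call:
{"name": "jog_arm", "arguments": {"motion": [{"x": 0, "y": 0, "z": 0, "rx": 0, "ry": 0, "rz": 0, "grip": 1}, {"x": 0, "y": 0, "z": 0, "rx": 0, "ry": 0, "rz": 0, "grip": 1}, {"x": 0, "y": 0, "z": 0, "rx": 0, "ry": 0, "rz": 0, "grip": 1}, {"x": 0, "y": 0, "z": 0, "rx": 0, "ry": 0, "rz": 0, "grip": 1}, {"x": 0, "y": 0, "z": 0, "rx": 0, "ry": 0, "rz": 0, "grip": 1}, {"x": 0, "y": 0, "z": 0, "rx": 0, "ry": 0, "rz": 0, "grip": 1}, {"x": 0, "y": 0, "z": 0, "rx": 0, "ry": 0, "rz": 0, "grip": 1}, {"x": 0, "y": 0, "z": 0, "rx": 0, "ry": 0, "rz": 0, "grip": 1}]}}

```text
t: 20.4
tool_pos: [634.6, -100.6, 122.7]
ee_rot: [-3.129, -0.262, -0.0]
wrist_force: [-1.1, 5.7, 2.8]
grip_width: 0.398
grasp_force: 29.5
```

```bash
python3 look.py q6; python3 jaw.py q6
```

```text
t 20.4 [ 634.6 -100.6  122.7] w 36.615111399670994 29.515483137220144 [-1.1  5.7  2.8]
orange [([101, 185, 42, 45, 1289], [121.2, 207.7])]
brass [([60, 189, 58, 71, 2764], [85.9, 228.3])]
pad px [136 185] clamp x @92 9.8 @44 41.7
pad px [146 249] clamp x @92 10.7 @44 42.9
pad px [135 259] clamp x @92 23.0 @44 58.5
pad px [113 259] clamp x @92 45.4 @44 86.7
pad px [101 200] clamp x @92 44.5 @44 85.6
q6 jaw [([146, 192, 42, 37, 910], [168.8, 209.6])] pad right edge [141, 137, 124] jaw span rows [None, (156, 171)]
```

Run:
```python
import cv2,numpy as np
a,b=[cv2.resize(cv2.imread(f"pics/{k}.png")[165:265,40:220],None,fx=4,fy=3,interpolation=2) for k in("q4","q6")]
cv2.imwrite("pics/cmp.png",np.vstack([a,b])[:600])
```

```text
(no output)
```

View pics/cmp.png

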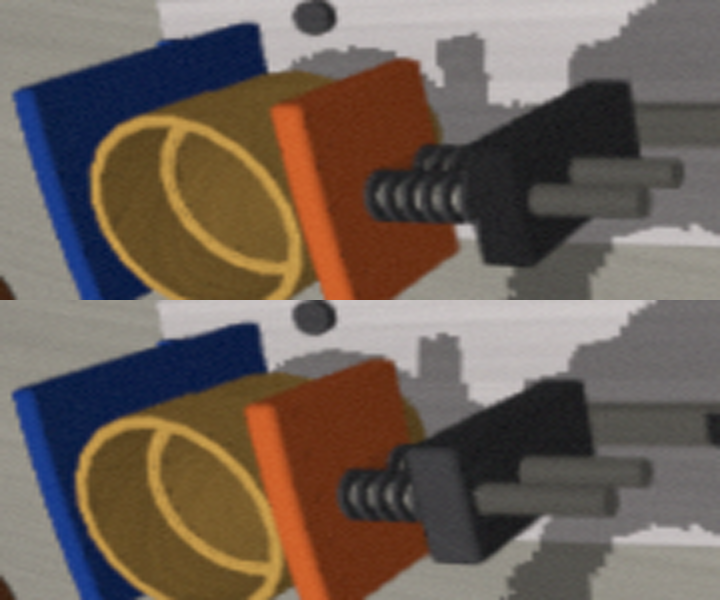

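Comparison crop, squeeze 3 (top) against now (bottom): the stack sits on the fence and the springs have shortened from about 25 to 18 px. The pad moved only ~1 mm on the last 6 mm tooth, so compression is roughly 5–6 mm, inside 4–12. Handing in with the trigger held.

Call:
{"name": "jog_arm", "arguments": {"motion": [{"x": 0, "y": 0, "z": 0, "rx": 0, "ry": 0, "rz": 0, "grip": 1}, {"x": 0, "y": 0, "z": 0, "rx": 0, "ry": 0, "rz": 0, "grip": 1}, {"x": 0, "y": 0, "z": 0, "rx": 0, "ry": 0, "rz": 0, "grip": 1}]}}

```text
t: 20.75
tool_pos: [634.6, -100.6, 122.7]
ee_rot: [-3.129, -0.262, -0.0]
wrist_force: [-0.2, 5.5, 2.0]
grip_width: 0.395
grasp_force: 29.5
```

```bash
python3 -c "
from plant import *
s=read_state();print(s['grip_width'],s['grasp_force']);print(finish_job())"
```

```text
0.3946839694616549 29.515754152089357
the job is handed in; nothing more can be done
None
```

I nested the loose tin in the clamp tin, pumped the trigger five times until the pad pinched the stack on the fence at an estimated 5–6 mm of spring compression, and handed in at about 21 s still holding the trigger; no verdict came back.

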